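Unload the carousel processor

TASK

The carousel processor has finished its run: take every cartridge that is still in it out and lay it flat in the collecting tray, not upside down and not on top of another, leaving the other things on the bench where they are. A cartridge only comes out at the gap in the blue rim: turn the rotor by its hub handle until the station clicks in at the gap, lift its hold-down bar, slide the cartridge out from under it, and fold that bar down again before the rotor is turned on. Leave the processor ready for the next load: all five bars fully down and the rotor clicked in with a station at the gap.

Things in the scene. Friction and masses are not known exactly. Their poses are not given: they have to be found in the camera images.
- carousel: Fixed carousel processor: round blue tub, 346 mm across, 85 mm high; behind it (local +x, from 180 mm) a white housing 150 mm high with a parked arm to 315 mm. Origin: on the rotor axis at bench level. Local -x points out through the middle of the loading gap, roughly along world -y. The rotor deck is 157 mm in radius, 55 mm above the bench, five stations on it.
- gap (a point): Fixed point in the gap, 137 mm from the axis along the carousel's local -x, at deck height (55 mm). The rim (161 to 173 mm from the axis) is 85 mm high, but only 52 mm within 24 deg either side of the gap's middle. A station is clicked in at the gap when its own point lies here.
- rotor (a joint): Rotor angle (rad), counter-clockwise from above, endless. 0 at the start: station1 at the gap; station k is there at -(k-1)*1.2566 plus whole turns. Clicks in every 1.2566; the detent draws it in from some 0.4 rad, in about half a second, and holds 0.2 N m.
- hub_grip (a point): Grip point of the hub handle that turns the rotor, on its axis, 122 mm above the bench. The handle is an upright black bar, 60 mm long along this point's x axis (turns with the rotor), 14 mm thick, from 104 to 136 mm above the bench; around it, bars that are down reach 92 mm, and 111 mm at their grips.
- station1 (a point): Point of station 1 on the rotor deck, 137 mm from the axis, 55 mm above the bench. Each station is a radial channel 30 mm wide with side rails from 52 to 105 mm from the axis that overhang the cartridge's top 3 mm a side: it can only be slid straight outwards, 55 mm or more, before it can be lifted.
- station2 (a point): Point of station 2 on the rotor deck, 137 mm from the axis, 55 mm above the bench. 72 deg counter-clockwise from station1, seen from above.
- station3 (a point): Point of station 3 on the rotor deck, 137 mm from the axis, 55 mm above the bench. 72 deg on from station2.
- station4 (a point): Point of station 4 on the rotor deck, 137 mm from the axis, 55 mm above the bench. 72 deg on from station3.
- station5 (a point): Point of station 5 on the rotor deck, 137 mm from the axis, 55 mm above the bench. 72 deg on from station4.
- bar1 (a joint): Hold-down bar of station 1 (rad): 0 fully down, 1.35 fully up (stop). Steel, 10 mm wide, along the radius over the cartridge, its end turned down as a nose before the cartridge's outer end. Hinge: level, square to the radius, 45 mm from the rotor axis, 68 mm above the bench. Stays where it is left (friction 0.09 N m). Needs 1.2 or more to clear a gripper at the cartridge.
- bar2 (a joint): Hold-down bar of station 2 (rad): 0 fully down, 1.35 fully up (stop). All bars alike. Grip: a black cross rod parallel to the hinge, 12 mm thick, 30 mm long, pinched by its two ends; bar down, the rod's centre is 98 mm farther out than the hinge and 37 mm higher (143 mm from the axis, 105 mm above the bench).
- bar3 (a joint): Hold-down bar of station 3 (rad): 0 fully down, 1.35 fully up (stop). Like bar1.
- bar4 (a joint): Hold-down bar of station 4 (rad): 0 fully down, 1.35 fully up (stop). Like bar1.
- bar5 (a joint): Hold-down bar of station 5 (rad): 0 fully down, 1.35 fully up (stop). Like bar1.
- cartridge1: Cartridge that starts in station 1; absent in some starts. White strip 95 mm long (local x), 26 wide (y), 28 high, about 70 g, six wells in its top. Origin: centre of its underside. In its station, local -x points outwards, its outer end is 147 mm from the axis, and its last 42 mm stand free of the rails for gripping across the width.
- cartridge2: Cartridge that starts in station 2; absent in some starts. Like cartridge1.
- cartridge3: Cartridge that starts in station 3; absent in some starts. Like cartridge1.
- cartridge4: Cartridge that starts in station 4; absent in some starts. Like cartridge1.
- cartridge5: Cartridge that starts in station 5; absent in some starts. Like cartridge1.
- tray: Loose grey collecting tray, 230 (x) by 180 (y) by 35 mm high outside, walls and floor 4 mm thick, 0.6 kg, open on top. Origin: centre of its underside. Three cartridges fit side by side, lying along y.
- tube_rack: Bystander: black tube rack 115 x 68 x 42 mm with four tubes, to 57 mm. Origin: underside centre.
- wash_bottle: Bystander: white bottle, 56 mm across, 115 mm high. Origin: underside centre.
- marker: Bystander: marker pen lying on the bench, 130 mm long, 14 mm thick. Origin: underside, near its middle.
Mind the look-alikes: they are no part of the job. Leave any purple look-alike of the cartridge2 alone.

How it is judged:
By the outcome, as a careful person would: the job done as asked, in the order asked, and still so for the second after the job is handed in, with the robot touching nothing.
Of cartridge1, cartridge2, cartridge3, cartridge4, cartridge5 only 2 to 3 are there at a start; the rules pass over those that are not, and their reading is None.
At some moment in a run one of tray may be knocked a few centimetres aside while the robot is not near it.
Once in a run the grip may slacken for a moment while it holds something.
It also fails if it takes over 210 s, if anything falls off the work surface, if the arm or the gripper's body presses on something with over 40 N, if the wrist force passes 120 N, or if a joint passes its speed limit or range.

ROBOT

A 7-joint arm with a two-finger parallel gripper is mounted at the origin on the work surface. World frame = base frame: x ahead of the robot, y to its left, z up, the work surface at z = 0. Lengths are in m, angles in degrees, forces in N, time in s.
With the tool pointing down it reaches from about 0.4 to 0.9 m from the base axis. Payload 5.5 kg.
Tool frame: the origin (TCP) lies on the centre line of the jaws, within the pads' length; the fingertips stand 17 mm ahead of it and the grasp point (between the pads) lies 2 mm behind it (manip.nose_length is the distance from the TCP to the fingertips, in m); z points along the fingers, x is the direction in which the jaws open and shut, and the axes are right-handed (so a half turn about z gives the same grasp; the last joint's range is limited). The gripper opens to 92 mm and grips with 3 to 60 N. Pads are 19 mm wide; open, the fingers measure 130 mm over their backs; the gripper's body (75 mm by 190 mm) begins 47 mm behind the grasp point.
Start: joints at [-52.643, 28.699, -24.465, 88.831, 12.651, 65.22, -12.049], TCP at [0.246, 0.602, 0.244] pointing down, gripper open.
Joint ranges: [-164.97, 164.97], [-17.58, 116.51], [-87.97, 89.64], [11.32, 138.91], [-80.73, 260.73], [10.89, 115.49], [-147.41, 147.41]. Speed limits (degrees/s): [147.25, 147.25, 180, 180, 180, 180, 180].

INTERFACE

Orientations are given as a 3x3 rotation matrix whose columns are the frame's x, y, z axes.
In Python, from plant import manip gives the robot as it stands. The module is installed in compiled form; this text tells all that it offers.
- The arm moves only by the tool arm_command, never from a script. Its arguments are lists of equal length, an entry for each row: "slide": the shift along the tool's x, y, z in mm, a list of three; "twist": the turn about the tool's z in rad. A call has 1 to 12 rows; each row shifts and turns the commanded pose from where the row before left it, along the tool's axes as they then stand; what a row does not reach is not made up. A row lasts 1/8 s, in which the tool goes at most 62.5 mm and 10.7 degrees, less where a joint would pass 70% of its speed; a pose out of reach is approached as far as the arm can. A call with a gripper value outside its range is refused whole. "fingers" is the closure in counts, from 0 (fully open) to 255 (shut), set as the call begins (left out, the last holds). The fingers move at their own pace and stop on an object; "grip_force" is the grip in N (left out, the last holds). Time passes only in rows, so rows that do not move let the fingers close. It gives the time, the measured TCP pose, the force and the opening at its end, in the units of the state.
- manip.observe(): the state, without advancing time (a new reading comes with each control period).
- manip.grab_frame(name): name is "side" or "top" or "wrist"; returns the picture (400x640x3 uint8, red, green, blue); there is no depth.
- manip.camera_params(name): a dict with "intrinsics" (3x3 intrinsics, pixels), "R" (3x3) and "t" (3): a world point X has camera coordinates R X + t; the wrist camera has in their place "mount" (4x4, takes a point from camera to tool coordinates, whose origin is the TCP and whose axes are the tool frame's). Camera axes: x right, y down, z forward; pixel columns grow to the right and rows downward; lengths in m; the calibration is good to about 2 mm. The wrist camera is an equidistant fisheye: a pixel r from the principal point sees the ray r / f radians off the axis. A picture is of the moment at which its call begins: read the wrist's pose just before it. camera_params takes no time and is no camera call.
- manip.close_job(): hands the job in, once; it reports no verdict.
The state is a dict: "time_s": time; "joint_pos": joint angles; "joint_velocities": joint speeds; "effort": joint torques, N m; "tcp_pos": TCP position; "ee_rot": TCP orientation; "contact_force": force on the tool from outside, world axes, zero at the start; "ft_torque": the same for the moment, N m; "finger_gap": finger opening in m.
Only numpy, scipy, OpenCV 4.12 (cv2) and the standard library are available. Lean on these libraries where they do the work, as an engineer would, in place of code of your own. Each camera call takes 0.05 s, during which the arm holds its last target. There are 200 camera calls.

## Working session

There is one attempt and no reset: what is moved stays moved. The work goes in short steps, Python scripts to look and compute and a tool call to move; the robot and the scene stay as the last step left them, time stands still between calls to the robot, and variables do not carry over. Pictures are saved under pics/ and viewed, on a budget of 14 in all, crops included, one or two more only if the job needs it, and the job is handed in when it is done.

Besides the shell and the picture viewer there is one more tool, called after ">>>" in YAML: its name, and indented under it one key for each argument. arm_command: Moves the arm, as the interface text tells. Its arguments: {"type":"object","properties":{"slide":{"type":"array"},"twist":{"type":"array"},"fingers":{"type":"number"},"grip_force":{"type":"number"}},"required":["slide","twist"]}

```bash
mkdir -p pics
cat > h.py <<'E'
import numpy as np, cv2
from plant import manip
def snap(n,f):
    im=manip.grab_frame(n); cv2.imwrite('pics/'+f+'.png',cv2.cvtColor(im,cv2.COLOR_RGB2BGR)); return im
def ray(n,u,v,st=None):
    p=manip.camera_params(n);K=np.array(p['intrinsics'])
    if n=='wrist':
        d=np.array([(u-K[0,2])/K[0,0],(v-K[1,2])/K[1,1]]);r=np.hypot(*d)+1e-12
        c=np.r_[d/r*np.sin(r),np.cos(r)];M=np.array(p['mount'])
        st=st or manip.observe();R=np.array(st['ee_rot']);t=np.array(st['tcp_pos'])
        return R@M[:3,3]+t,R@M[:3,:3]@c
    R=np.array(p['R']);t=np.array(p['t'])
    return -R.T@t,R.T@np.linalg.inv(K)@np.r_[u,v,1]
def pl(n,u,v,z,st=None):
    o,d=ray(n,u,v,st);return (o+d*(z-o[2])/d[2])
def proj(n,X,st=None):
    p=manip.camera_params(n);K=np.array(p['intrinsics']);X=np.array(X,float)
    if n=='wrist':
        M=np.array(p['mount']);st=st or manip.observe()
        x=np.array(st['ee_rot']).T@(X-np.array(st['tcp_pos']));c=M[:3,:3].T@(x-M[:3,3])
        r=np.arctan2(np.hypot(c[0],c[1]),c[2]);q=c[:2]/(np.hypot(c[0],c[1])+1e-12)*r
        return K[0,0]*q[0]+K[0,2],K[1,1]*q[1]+K[1,2]
    c=np.array(p['R'])@X+np.array(p['t']);c=K@c;return c[:2]/c[2]
E
python3 - <<'E'
from h import *
a=snap('top','top0');b=snap('side','side0');w=snap('wrist','w0')
print(manip.observe());print(manip.camera_params('top'),manip.camera_params('wrist'),manip.nose_length)
E
```

```text
{'time_s': 0.15, 'joint_pos': array([-52.64360046,  28.7430572 , -24.45750077,  88.87631418,
        12.6485571 ,  65.22105963, -12.05063835]), 'joint_velocities': array([ 0.02824519, -0.20762156, -0.09760167, -0.15095125,  0.01573412,
       -0.11721607,  0.08468771]), 'effort': array([-7.11412460e-03, -5.67104781e+01, -5.82549423e+00, -2.79451150e+01,
       -6.87238248e-02,  2.66115594e-02,  9.85659835e-05]), 'tcp_pos': array([0.24620027, 0.60101175, 0.24291247]), 'ee_rot': array([[ 3.79047164e-01,  9.25377101e-01, -6.84109008e-04],
       [ 9.25376092e-01, -3.79047764e-01, -1.37157981e-03],
       [-1.52853854e-03, -1.13164684e-04, -9.99998825e-01]]), 'contact_force': array([ 0.69272826, -0.52319363, -0.29514184]), 'ft_torque': array([ 0.00235699, -0.04486078, -0.00914478]), 'finger_gap': 0.09181503831270484}
{'intrinsics': array([[465.17473823,   0.        , 323.34367653],
       [  0.        , 465.17473823, 197.14065172],
       [  0.        ,   0.        ,   1.        ]]), 'R': array([[-0.0044271 , -0.99975665, -0.02161103],
       [-0.99473244,  0.00661602, -0.10229171],
       [ 0.1024098 ,  0.02104434, -0.99451967]]), 't': array([0.16409911, 0.51568177, 1.23899622])} {'intrinsics': array([[309.70691629,   0.        , 313.98298327],
       [  0.        , 309.70691629, 201.41818169],
       [  0.        ,   0.        ,   1.        ]]), 'mount': array([[ 9.99999632e-01,  8.31098555e-04, -2.10578553e-04,
        -1.63078711e-04],
       [-7.35517808e-04,  9.57812325e-01,  2.87393473e-01,
        -7.75139712e-02],
       [ 4.40547034e-04, -2.87393213e-01,  9.57812585e-01,
        -1.41989904e-01],
       [ 0.00000000e+00,  0.00000000e+00,  0.00000000e+00,
         1.00000000e+00]])} 0.017
```

View pics/top0.png

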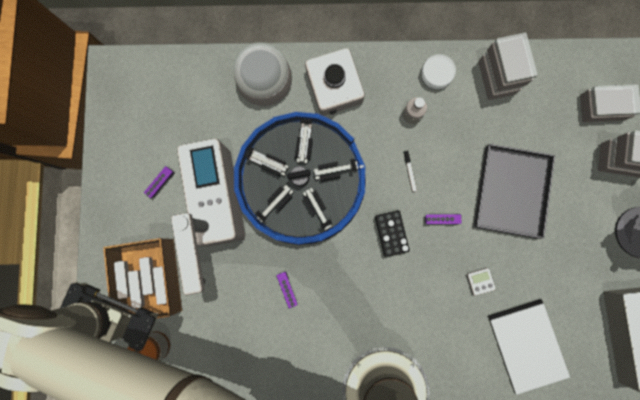

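View pics/side0.png

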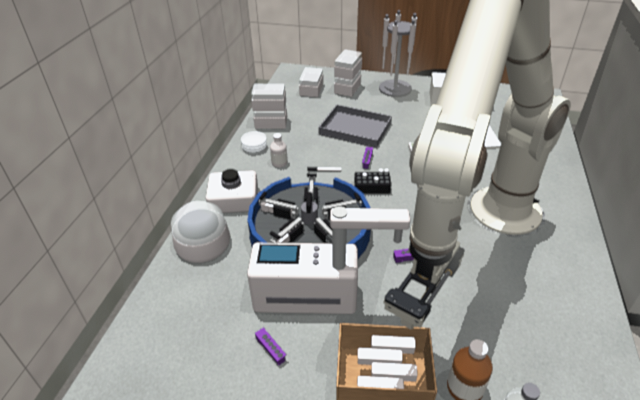

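Run:
```python
from h import *
im=cv2.imread('pics/top0.png')
cv2.imwrite('pics/c1.png',cv2.resize(im[105:255,225:375],None,fx=4,fy=4,interpolation=cv2.INTER_CUBIC))
hsv=cv2.cvtColor(im,cv2.COLOR_BGR2HSV)
m=cv2.inRange(hsv,(100,120,60),(125,255,255));m[:,:225]=0
ys,xs=np.nonzero(m);pts=np.c_[xs,ys].astype(np.float32)
h=cv2.convexHull(pts);print(cv2.fitEllipse(h))
(u,v),_,_=cv2.fitEllipse(h);print('centre',pl('top',u,v,.085))
# tray dark rim
for q in [(486,146),(553,155),(543,238),(474,227)]:print(q,pl('top',*q,.035)[:2])
print([pl('top',*q,z) for q,z in [((360,165),.10),((299,177),.136)]])
```

```text
((299.54840087890625, 177.802734375), (131.31982421875, 132.0464324951172), 54.47687911987305)
centre [0.56199586 0.222066   0.085     ]
(486, 146) [ 0.65275801 -0.28198059]
(553, 155) [ 0.62637249 -0.46092924]
(543, 238) [ 0.4028142  -0.42244449]
(474, 227) [ 0.43296905 -0.24134921]
[array([0.5920172 , 0.06465057, 0.1       ]), array([0.55661277, 0.21973573, 0.136     ])]
```

View pics/c1.png

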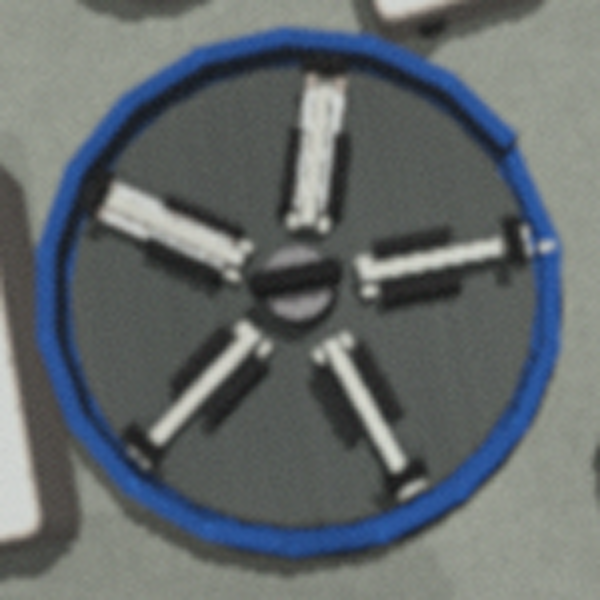

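Run:
```python
from h import *
c=pl('top',299.55,177.8,.085)[:2]
for q in [(515,243),(320,68),(95,185),(140,445),(408,487)]:
    p=pl('top',225+q[0]/4,105+q[1]/4,.108)[:2]-c; print(q,np.hypot(*p),np.degrees(np.arctan2(p[1],p[0])))
print('park arm',[pl('top',*q,.315) for q in [(180,215),(195,292),(205,225)]])
a,b=[pl('top',225+q[0]/4,105+q[1]/4,.136)[:2] for q in [(250,280),(342,272)]]
print('handle',(a+b)/2,np.degrees(np.arctan2(*(b-a)[::-1])))
s=manip.observe();R=np.array(s['ee_rot']);print('to view',R.T@(np.array([.56,.16,.36])-s['tcp_pos'])*1000)
im=cv2.imread('pics/side0.png');cv2.imwrite('pics/c2.png',cv2.resize(im[150:270,240:390],None,fx=5,fy=5,interpolation=cv2.INTER_CUBIC))
```

```text
(515, 243) 0.1434325470043558 -79.22487781455888
(320, 68) 0.14372157727659676 -6.281971960246837
(95, 185) 0.1462279694834289 62.73271088443663
(140, 445) 0.14192159343030977 135.66886275283895
(408, 487) 0.14758832138657924 -151.04798264037015
park arm [array([0.45118086, 0.4578746 , 0.315     ]), array([0.29112001, 0.42219334, 0.315     ]), array([0.42981179, 0.40436053, 0.315     ])]
handle [0.56420646 0.21975201] -85.42537974432196
to view [-289.33580241  457.53434856 -116.69717919]
```

View pics/c2.png

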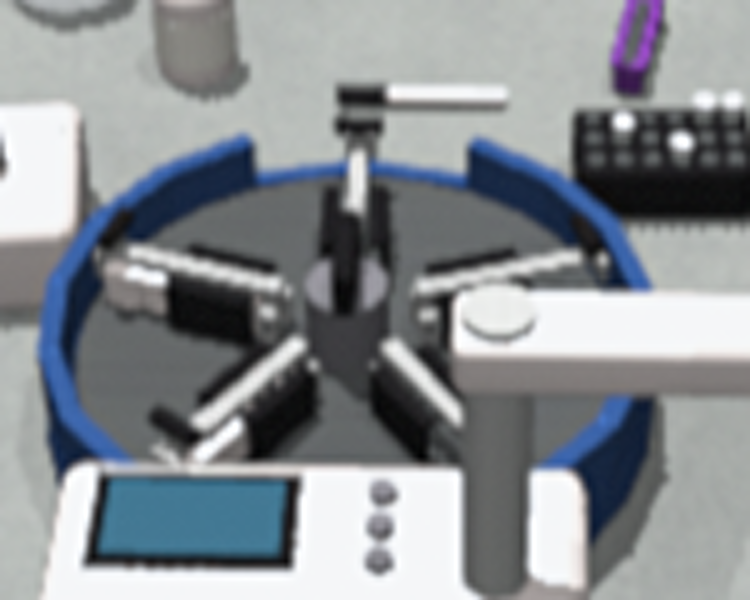

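>>> arm_command:
  slide:
    - [0,0,-45]
    - [0,0,-45]
    - [0,0,-45]
    - [0,0,-45]
    - [-36,57,0]
    - [-36,57,0]
    - [-36,57,0]
    - [-36,57,0]
    - [-36,57,0]
    - [-36,57,0]
    - [-36,57,0]
    - [-36,57,0]
  twist: [0,0,0,0,0,0,0,0,0,0,0,0]
  fingers: 140

```text
time_s: 1.65
tcp_pos: [0.5371, 0.1924, 0.4236]
ee_rot: [[0.379, 0.925, 0.0], [0.925, -0.379, 0.0], [0.0, -0.0, -1.0]]
contact_force: [0.6, 0.7, -0.4]
finger_gap: 0.0414
```

>>> arm_command:
  slide:
    - [0,0,0]
    - [0,0,0]
    - [0,0,0]
    - [0,0,0]
    - [0,0,30]
    - [0,0,30]
    - [0,0,0]
    - [0,0,0]
  twist: [0.17,0.17,0.17,0.17,0.16,0.16,0,0]

```text
time_s: 2.65
tcp_pos: [0.5367, 0.1945, 0.3647]
ee_rot: [[0.983, 0.184, 0.001], [0.184, -0.983, 0.0], [0.001, -0.0, -1.0]]
contact_force: [0.6, -0.2, 0.4]
finger_gap: 0.0415
```

Run:
```python
from h import *
s=manip.observe();print(s['time_s'],s['tcp_pos'],s['ee_rot'],s['joint_pos'],s['finger_gap'])
snap('wrist','w1')
g=np.radians(-79.6);c=np.array([.562,.222])
for n,r,a,z in [('hub',0,0,.136),('g1',.143,0,.111),('g2',.143,72,.111),('g3',.143,144,.111)]:
    print(n,proj('wrist',np.r_[c+r*np.array([np.cos(g+np.radians(a)),np.sin(g+np.radians(a))]),z],s))
```

```text
2.65 [0.53670353 0.19447867 0.36473046] [[ 9.82873709e-01  1.84278218e-01  9.00358884e-04]
 [ 1.84277887e-01 -9.82874086e-01  4.38336167e-04]
 [ 9.65715222e-04 -2.64912861e-04 -9.99999499e-01]] [-18.7315587   13.46033435  -4.70604308  92.19091854   1.13371616
  74.33807354 -12.99484543] 0.04148126179349994
hub (np.float64(338.440495239699), np.float64(156.91524705248008))
g1 (np.float64(334.2584347104156), np.float64(254.80776267078562))
g2 (np.float64(433.1507059960235), np.float64(188.37013459827824))
g3 (np.float64(402.74904113425913), np.float64(68.03383719371891))
```

View pics/w1.png

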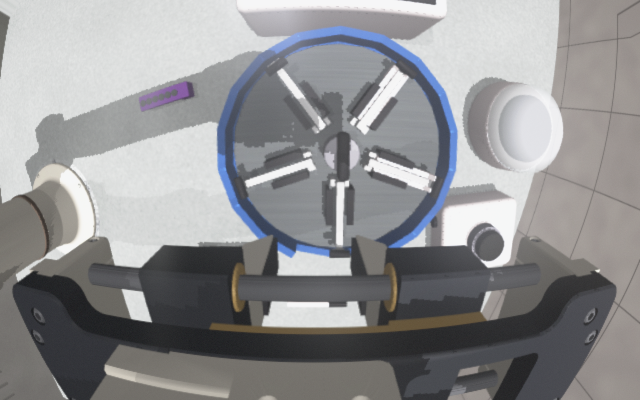

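```bash
cat >> h.py <<'E'
def circ(P):
    A=np.c_[2*P,np.ones(len(P))];x=np.linalg.lstsq(A,(P**2).sum(1),rcond=None)[0];return x[:2],np.sqrt(x[2]+x[:2]@x[:2])
def rim(n,f,st=None):
    im=cv2.imread(f);h=cv2.cvtColor(im,cv2.COLOR_BGR2HSV);m=cv2.inRange(h,(100,120,60),(125,255,255))
    if n=='top': m[:,:225]=0
    k,l,s,_=cv2.connectedComponentsWithStats(m);m=(l==1+np.argmax(s[1:,4])).astype(np.uint8)
    hull=cv2.convexHull(np.argwhere(m)[:,::-1].astype(np.int32))[:,0]
    # densify top-rim outer edge: keep points consistent with R=.173 circle
    P=np.array([pl(n,u,v,.085,st)[:2] for u,v in hull])
    for _ in range(6):
        c,r=circ(P);e=abs(np.hypot(*(P-c).T)-r);P=P[e<max(.003,1.5*e.std())]
    return c,r,len(P),e.std()
E
python3 - <<'E'
from h import *
s=manip.observe()
print(rim('top','pics/top0.png'),rim('wrist','pics/w1.png',s))
a,b=[pl('wrist',*q,.136,s)[:2] for q in [(344,134),(343,179)]];print('handle',(a+b)/2,np.degrees(np.arctan2(*(b-a)[::-1])),np.hypot(*(a-b)))
for q in [(340,249),(435,184),(408,66),(277,65),(240,190)]:print(q,pl('wrist',*q,.108,s))
E
```

```text
(array([0.56453749, 0.22256237]), np.float64(0.1732373923315507), 42, np.float64(0.0006822971595806459)) (array([0.57086251, 0.22337225]), np.float64(0.17196441071843535), 27, np.float64(0.0003801886761771793))
handle [0.56866309 0.22348029] -79.58415945324647 0.05539210178857156
(340, 249) [0.59502687 0.09034407 0.108     ]
(435, 184) [0.70699287 0.20915021 0.108     ]
(408, 66) [0.63187149 0.35645795 0.108     ]
(277, 65) [0.46615585 0.32192107 0.108     ]
(240, 190) [0.44387997 0.15062344 0.108     ]
```

>>> arm_command:
  slide:
    - [18,-11,0]
    - [18,-11,0]
    - [0,0,45]
    - [0,0,45]
    - [0,0,45]
    - [0,0,45]
    - [0,0,0]
    - [0,0,0]
  twist: [0,0,0,0,0,0,0,0]

```text
time_s: 3.7
tcp_pos: [0.5694, 0.2231, 0.1861]
ee_rot: [[0.983, 0.182, 0.003], [0.182, -0.983, 0.001], [0.003, -0.001, -1.0]]
contact_force: [0.1, -0.8, 1.4]
finger_gap: 0.0414
```

Run:
```python
from h import *
s=manip.observe();print(s['time_s'],s['tcp_pos'],s['ee_rot'][0])
snap('wrist','w2')
print(proj('wrist',[.568,.223,.136],s),rim('wrist','pics/w2.png',s))
```

```text
3.7 [0.56938932 0.22305517 0.18613845] [0.98336179 0.18163223 0.00305329]
(np.float64(311.57741516219477), np.float64(229.5129212103442)) (array([0.56864859, 0.22356516]), np.float64(0.17338272187324907), 43, np.float64(0.00043531024200764917))
```

View pics/w2.png

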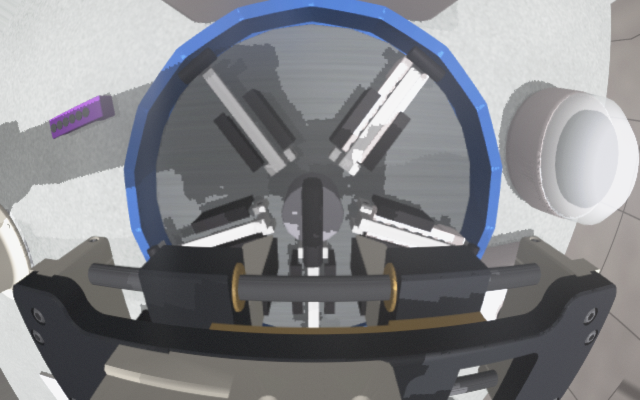

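>>> arm_command:
  slide:
    - [0,0,30]
    - [-1,0,27]
    - [0,0,0]
    - [0,0,0]
  twist: [0,0,0,0]

```text
time_s: 4.25
tcp_pos: [0.5684, 0.2229, 0.1291]
ee_rot: [[0.983, 0.181, 0.003], [0.181, -0.983, 0.001], [0.003, -0.001, -1.0]]
contact_force: [-0.5, 0.0, 0.4]
finger_gap: 0.0413
```

>>> arm_command:
  slide:
    - [0,0,0]
    - [0,0,0]
    - [0,0,0]
    - [0,0,0]
    - [0,0,0]
    - [0,0,0]
  twist: [0,0,0,0,0,0]
  fingers: 230
  grip_force: 30

```text
time_s: 5.0
tcp_pos: [0.5685, 0.2225, 0.1274]
ee_rot: [[0.984, 0.181, 0.003], [0.181, -0.984, 0.001], [0.003, -0.001, -1.0]]
contact_force: [4.7, 1.6, -1.0]
finger_gap: 0.0138
```

>>> arm_command:
  slide:
    - [0,0,0]
    - [0,0,0]
    - [0,0,0]
    - [0,0,0]
    - [0,0,0]
    - [0,0,0]
    - [0,0,0]
    - [0,0,0]
    - [0,0,0]
    - [0,0,0]
    - [0,0,0]
    - [0,0,0]
  twist: [0.1,0.13,0.13,0.13,0.13,0.13,0.13,0.13,0.13,0.117,0,0]

```text
time_s: 6.5
tcp_pos: [0.5676, 0.2228, 0.1274]
ee_rot: [[0.478, -0.878, 0.002], [-0.878, -0.478, 0.001], [-0.0, -0.002, -1.0]]
contact_force: [3.0, 2.3, 4.0]
finger_gap: 0.0141
```

>>> arm_command:
  slide:
    - [0,0,0]
    - [0,0,0]
    - [0,0,0]
    - [0,0,0]
    - [0,0,-40]
    - [0,0,-40]
    - [0,0,0]
    - [0,0,0]
  twist: [0,0,0,0,0,0,0,0]
  fingers: 140

```text
time_s: 7.5
tcp_pos: [0.5663, 0.2221, 0.2063]
ee_rot: [[0.476, -0.879, -0.001], [-0.879, -0.476, -0.0], [-0.0, 0.001, -1.0]]
contact_force: [0.2, -0.7, 0.4]
finger_gap: 0.0415
```

Run:
```python
from h import *
s=manip.observe();print(s['time_s'],s['tcp_pos'],s['ee_rot'][0],s['joint_pos'][6])
im=snap('top','t1')
cv2.imwrite('pics/c3.png',cv2.resize(cv2.imread('pics/t1.png')[105:255,225:375],None,fx=4,fy=4,interpolation=cv2.INTER_CUBIC))
```

```text
7.5 [0.56628114 0.2220803  0.20631348] [ 4.75946823e-01 -8.79473747e-01 -7.42330593e-04] -79.9615022030593
```

View pics/c3.png

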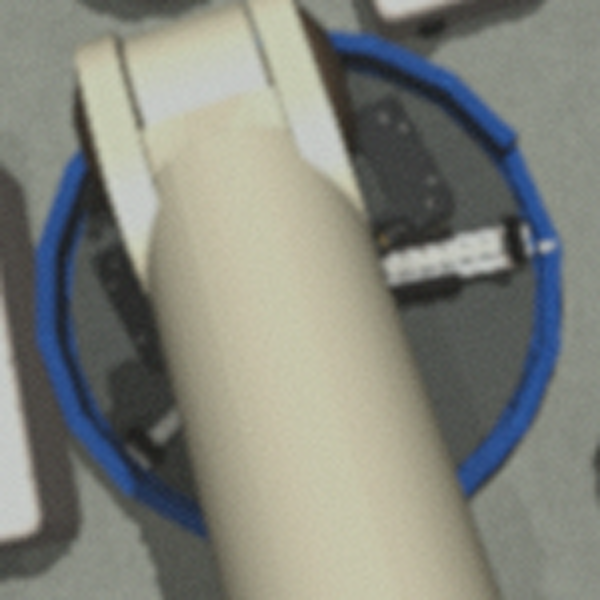

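>>> arm_command:
  slide:
    - [0,0,0]
    - [0,0,0]
    - [0,0,0]
    - [0,0,0]
    - [0,0,0]
    - [0,0,0]
    - [0,0,0]
    - [0,0,0]
    - [1,47,0]
    - [1,47,0]
    - [0,48,0]
    - [0,0,0]
  twist: [-0.157,-0.157,-0.157,-0.157,-0.157,-0.157,-0.157,-0.157,0,0,0,0]
  fingers: 115

```text
time_s: 9.05
tcp_pos: [0.5942, 0.0763, 0.205]
ee_rot: [[0.985, 0.172, -0.003], [0.172, -0.985, -0.003], [-0.003, 0.003, -1.0]]
contact_force: [0.1, -1.1, 0.1]
finger_gap: 0.0505
```

>>> arm_command:
  slide:
    - [0,0,30]
    - [0,0,20]
    - [0,0,0]
    - [0,0,0]
  twist: [0,0,0,0]

```text
time_s: 9.55
tcp_pos: [0.5943, 0.0835, 0.1567]
ee_rot: [[0.984, 0.181, -0.0], [0.181, -0.984, 0.0], [-0.0, -0.0, -1.0]]
contact_force: [-0.2, 0.1, 0.8]
finger_gap: 0.0505
```

Run:
```python
from h import *
s=manip.observe();print(s['time_s'],s['tcp_pos'],s['ee_rot'][0],s['joint_pos'][6])
im=snap('wrist','w3')
R=np.array(s['ee_rot']);print((R.T@(np.array([.5943,.0827,.103])-s['tcp_pos'])*1000).round(1))
print(proj('wrist',[.5943,.0827,.105],s))
```

```text
9.55 [0.59428332 0.08351663 0.15673769] [ 9.83525653e-01  1.80768145e-01 -4.10112319e-04] 0.31305434694130047
[-0.1  0.8 53.7]
(np.float64(313.7206134650757), np.float64(229.96994784401627))
```

View pics/w3.png

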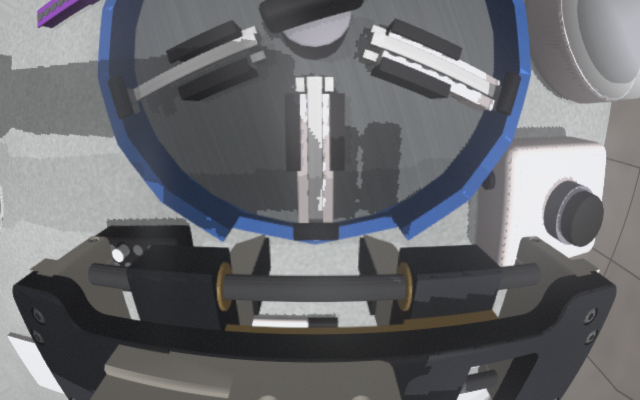

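>>> arm_command:
  slide:
    - [0,0,25]
    - [1,1,20]
    - [0,0,9]
    - [0,0,0]
    - [0,0,0]
  twist: [0,0,0,0,0]

```text
time_s: 10.22
tcp_pos: [0.5961, 0.0821, 0.1033]
ee_rot: [[0.984, 0.18, 0.001], [0.18, -0.984, 0.0], [0.001, -0.0, -1.0]]
contact_force: [0.2, -0.8, 0.6]
finger_gap: 0.0502
```

>>> arm_command:
  slide:
    - [0,0,0]
    - [0,0,0]
    - [0,0,0]
    - [0,0,0]
    - [0,0,0]
    - [0,0,0]
  twist: [0,0,0,0,0,0]
  fingers: 220
  grip_force: 15

```text
time_s: 10.98
tcp_pos: [0.5958, 0.0821, 0.103]
ee_rot: [[0.984, 0.18, 0.001], [0.18, -0.984, 0.0], [0.001, -0.0, -1.0]]
contact_force: [-1.0, -1.2, 4.1]
finger_gap: 0.0295
```

Run:
```python
import numpy as np
t=np.radians(20.68)+np.linspace(0,1.33,13);p=104.75*np.c_[np.cos(t),-np.sin(t)]
print(p.round(1).tolist());print(np.diff(p,axis=0).round(1).tolist())
```

```text
[[98.0, -37.0], [93.3, -47.6], [87.5, -57.6], [80.6, -67.0], [72.7, -75.5], [63.9, -83.0], [54.3, -89.6], [44.1, -95.0], [33.3, -99.3], [22.1, -102.4], [10.6, -104.2], [-1.0, -104.7], [-12.6, -104.0]]
[[-4.7, -10.6], [-5.8, -10.0], [-6.9, -9.3], [-7.9, -8.5], [-8.8, -7.6], [-9.6, -6.6], [-10.2, -5.5], [-10.8, -4.3], [-11.2, -3.1], [-11.5, -1.8], [-11.6, -0.5], [-11.6, 0.8]]
```

Gripped (29.5 mm). Lift along the arc.

>>> arm_command:
  slide:
    - [0,-4.7,-10.6]
    - [0,-5.8,-10]
    - [0,-6.9,-9.3]
    - [0,-7.9,-8.5]
    - [0,-8.8,-7.6]
    - [0,-9.6,-6.6]
    - [0,-10.2,-5.5]
    - [0,-10.8,-4.3]
    - [0,-11.2,-3.1]
    - [0,-11.5,-1.8]
    - [0,-11.6,-0.5]
    - [0,-11.6,0.8]
  twist: [0,0,0,0,0,0,0,0,0,0,0,0]

```text
time_s: 12.48
tcp_pos: [0.5752, 0.1923, 0.1702]
ee_rot: [[0.984, 0.181, -0.0], [0.181, -0.984, 0.001], [0.0, -0.001, -1.0]]
contact_force: [-1.9, -1.6, 4.2]
finger_gap: 0.0297
```

>>> arm_command:
  slide:
    - [0,-1,0]
    - [0,0,0]
    - [0,0,0]
  twist: [0,0,0]

```text
time_s: 12.85
tcp_pos: [0.5751, 0.1929, 0.17]
ee_rot: [[0.984, 0.181, -0.0], [0.181, -0.984, 0.001], [-0.0, -0.001, -1.0]]
contact_force: [-4.1, 0.8, 5.9]
finger_gap: 0.0295
```

>>> arm_command:
  slide:
    - [0,0,0]
    - [0,0,0]
    - [0,0,0]
    - [0,0,-30]
    - [0,0,-30]
    - [0,33,0]
    - [0,33,0]
    - [0,33,0]
    - [0,0,0]
    - [0,0,0]
  twist: [0,0,0,0,0,0,0,0,0,0]
  fingers: 115

```text
time_s: 14.1
tcp_pos: [0.5931, 0.0951, 0.2295]
ee_rot: [[0.984, 0.18, -0.0], [0.18, -0.984, 0.001], [-0.0, -0.001, -1.0]]
contact_force: [0.8, -0.0, 0.5]
finger_gap: 0.0506
```

Run:
```python
from h import *
s=manip.observe();print(s['time_s'],s['tcp_pos'],s['ee_rot'][0],s['joint_pos'][6])
im=snap('wrist','w4')
g=np.radians(-79.6);X=np.array([.5690+.131*np.cos(g),.2234+.131*np.sin(g),.075])
R=np.array(s['ee_rot']);print((R.T@(X-s['tcp_pos'])*1000).round(1))
print(proj('wrist',[.569+.147*np.cos(g),.2234+.147*np.sin(g),.083],s))
```

```text
14.1 [0.59306021 0.09509199 0.22952253] [ 9.83663816e-01  1.80014882e-01 -3.72684955e-04] -0.6556831072967145
[ -0.5   0.6 154.5]
(np.float64(313.379110009769), np.float64(208.65524655376464))
```

View pics/w4.png

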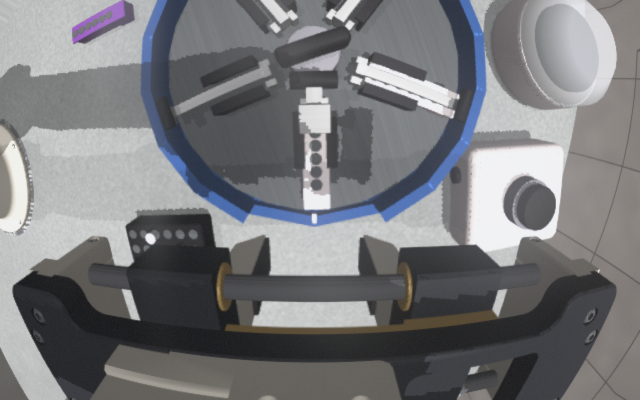

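>>> arm_command:
  slide:
    - [1,0,40]
    - [0,0,40]
    - [0,0,40]
    - [0,0,24]
    - [0,0,10]
    - [0,0,0]
    - [0,0,0]
  twist: [0,0,0,0,0,0,0]

```text
time_s: 15.02
tcp_pos: [0.5952, 0.0952, 0.077]
ee_rot: [[0.984, 0.18, 0.002], [0.18, -0.984, 0.001], [0.002, -0.0, -1.0]]
contact_force: [0.8, -0.4, 1.2]
finger_gap: 0.0503
```

>>> arm_command:
  slide:
    - [0,0,0]
    - [0,0,0]
    - [0,0,0]
    - [0,0,0]
    - [0,0,0]
    - [0,0,0]
  twist: [0,0,0,0,0,0]
  fingers: 225
  grip_force: 25

```text
time_s: 15.78
tcp_pos: [0.5946, 0.0946, 0.0761]
ee_rot: [[0.984, 0.18, 0.001], [0.18, -0.984, 0.0], [0.001, 0.0, -1.0]]
contact_force: [-1.0, -0.6, 5.0]
finger_gap: 0.0257
```

>>> arm_command:
  slide:
    - [0,10,0]
    - [0,13,0]
    - [0,13,0]
    - [0,13,0]
    - [0,13,0]
    - [0,0,0]
    - [0,0,0]
    - [0,0,-20]
    - [0,0,-35]
    - [0,0,-35]
    - [0,0,-30]
    - [0,0,0]
  twist: [0,0,0,0,0,0,0,0,0,0,0,0]

```text
time_s: 17.27
tcp_pos: [0.6071, 0.0333, 0.199]
ee_rot: [[0.984, 0.18, 0.005], [0.18, -0.984, 0.0], [0.005, 0.001, -1.0]]
contact_force: [0.4, 0.0, -1.9]
finger_gap: 0.0258
```

Run:
```python
from h import *
s=manip.observe();print(s['time_s'],s['tcp_pos'],s['ee_rot'][0],s['finger_gap'])
snap('top','t2')
for q in [(416,107),(416,95),(438,72)]:print(pl('top',*q,.1))
```

```text
17.275 [0.60705142 0.03328772 0.19898327] [0.98369793 0.17975087 0.00529291] 0.025832797903281614
[ 0.74406691 -0.08318686  0.1       ]
[ 0.77626879 -0.08398315  0.1       ]
[ 0.83774742 -0.14308483  0.1       ]
```

View pics/t2.png

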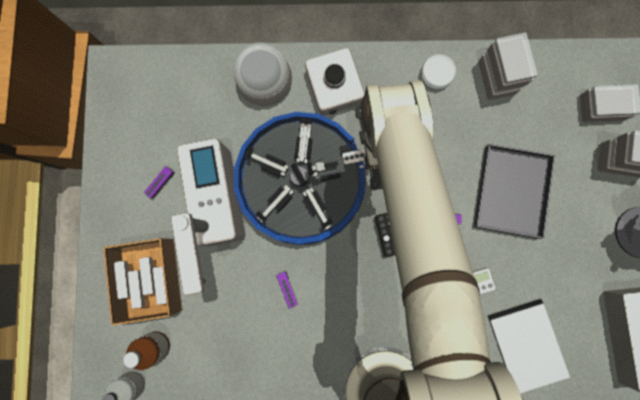

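>>> arm_command:
  slide:
    - [-7,26,0]
    - [-12,45,0]
    - [-12,45,0]
    - [-13,46,0]
    - [-13,46,0]
    - [-13,46,0]
    - [-12,46,0]
    - [-12,46,0]
    - [-12,46,0]
    - [-4,20,0]
    - [0,0,0]
    - [0,0,0]
  twist: [0,0,0.04,0.04,0.04,0.04,0.04,0.04,0.04,0.04,0.04,0]

```text
time_s: 18.82
tcp_pos: [0.5274, -0.3812, 0.1949]
ee_rot: [[0.984, -0.176, -0.0], [-0.176, -0.984, 0.002], [-0.001, -0.002, -1.0]]
contact_force: [0.4, 0.7, -0.7]
finger_gap: 0.026
```

Run:
```python
from h import *
s=manip.observe();print(s['time_s'],s['tcp_pos'],s['ee_rot'][0],s['finger_gap'])
snap('wrist','w5')
R=np.array(s['ee_rot']);print((R.T@(np.array([.5726,-.3919,.025])-s['tcp_pos'])*1000).round(1))
c=np.array([.529,-.352]);a=np.radians(-10.2);M=np.array([[np.cos(a),-np.sin(a)],[np.sin(a),np.cos(a)]])
for q in [(115,90),(115,-90),(-115,-90),(-115,90)]:print(q,np.round(proj('wrist',np.r_[c+M@np.array(q)/1000,.035],s)))
```

```text
18.825 [ 0.52739771 -0.38119814  0.19490696] [ 9.84433820e-01 -1.75755139e-01 -4.29882581e-04] 0.026046307552206476
[ 46.5   3.  169.9]
(115, 90) [426.  75.]
(115, -90) [414. 243.]
(-115, -90) [207. 243.]
(-115, 90) [196.  75.]
```

View pics/w5.png

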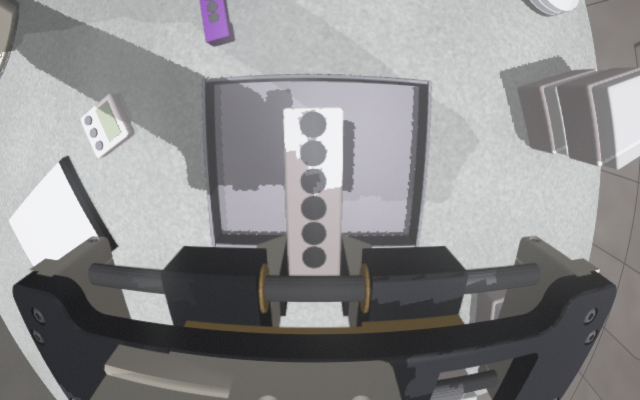

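>>> arm_command:
  slide:
    - [25,2,0]
    - [24,1,0]
    - [0,0,40]
    - [0,0,40]
    - [0,0,40]
    - [0,0,30]
    - [0,0,12]
    - [0,0,5]
    - [0,0,0]
    - [0,0,0]
    - [0,0,0]
  twist: [0,0,0,0,0,0,0,0,0,0,0]

```text
time_s: 20.25
tcp_pos: [0.5746, -0.3961, 0.0299]
ee_rot: [[0.984, -0.178, 0.002], [-0.178, -0.984, -0.001], [0.002, 0.001, -1.0]]
contact_force: [0.1, 0.3, -0.9]
finger_gap: 0.0257
```

>>> arm_command:
  slide:
    - [0,0,3]
    - [0,0,1]
    - [0,0,0]
    - [0,0,0]
  twist: [0,0,0,0]

```text
time_s: 20.75
tcp_pos: [0.5741, -0.3957, 0.0252]
ee_rot: [[0.984, -0.178, 0.0], [-0.178, -0.984, -0.0], [0.0, -0.0, -1.0]]
contact_force: [-1.3, 1.5, 5.6]
finger_gap: 0.0255
```

>>> arm_command:
  slide:
    - [0,0,0]
    - [0,0,0]
    - [0,0,0]
    - [0,0,-25]
    - [0,0,-45]
    - [0,0,-45]
    - [0,0,-45]
    - [0,0,0]
    - [0,0,0]
  twist: [0,0,0,0,0,0,0,0,0]
  fingers: 160

```text
time_s: 21.88
tcp_pos: [0.5737, -0.3953, 0.1842]
ee_rot: [[0.984, -0.178, -0.0], [-0.178, -0.984, 0.0], [-0.0, -0.0, -1.0]]
contact_force: [-0.3, 0.6, -1.6]
finger_gap: 0.034
```

Run:
```python
from h import *
s=manip.observe();print(s['time_s'],s['tcp_pos'],s['ee_rot'][0],s['finger_gap'])
# target: above up bar rod, tool x 10.4deg
R=np.array(s['ee_rot']);print((R.T@(np.array([.5751,.1929,.230])-s['tcp_pos'])*1000).round(1))
```

```text
21.875 [ 0.57374489 -0.39529852  0.18424592] [ 9.84045154e-01 -1.77918410e-01 -4.16752264e-04] 0.034047573288328185
[-103.3 -579.1  -45.5]
```

>>> arm_command:
  slide:
    - [0,0,-35]
    - [0,-30,-35]
    - [-10,-50,0]
    - [-11,-58,0]
    - [-11,-58,0]
    - [-11,-58,0]
    - [-11,-58,0]
    - [-11,-58,0]
    - [-11,-58,0]
    - [-11,-58,0]
    - [-11,-58,0]
    - [-5,-35,0]
  twist: [0,0,0,0,0,0,0,0,0,0,0,0]
  fingers: 115

```text
time_s: 23.38
tcp_pos: [0.5737, 0.1965, 0.2525]
ee_rot: [[0.985, -0.174, -0.004], [-0.174, -0.985, 0.0], [-0.004, 0.0, -1.0]]
contact_force: [0.6, 0.0, 0.6]
finger_gap: 0.0504
```

>>> arm_command:
  slide:
    - [0,0,0]
    - [0,0,0]
    - [0,0,0]
    - [0,0,0]
    - [0,0,0]
  twist: [-0.12,-0.12,-0.122,0,0]

```text
time_s: 24.0
tcp_pos: [0.5752, 0.1923, 0.2536]
ee_rot: [[0.984, 0.18, -0.002], [0.18, -0.984, -0.001], [-0.002, 0.0, -1.0]]
contact_force: [-0.1, 0.6, 0.9]
finger_gap: 0.0503
```

Run:
```python
from h import *
s=manip.observe();print(s['time_s'],s['tcp_pos'],s['ee_rot'][0],s['finger_gap'])
R=np.array(s['ee_rot']);print((R.T@(np.array([.5751,.1929,.170])-s['tcp_pos'])*1000).round(1))
```

```text
24.0 [0.57524703 0.19226497 0.25358792] [ 0.98373118  0.17963704 -0.00187041] 0.05030487228234859
[ 0.1 -0.7 83.6]
```

>>> arm_command:
  slide:
    - [0,-0.5,35]
    - [0,0,35]
    - [0,0,13]
    - [0,0,0]
    - [0,0,0]
  twist: [0,0,0,0,0]

```text
time_s: 24.62
tcp_pos: [0.5767, 0.1933, 0.1731]
ee_rot: [[0.983, 0.182, 0.002], [0.182, -0.983, 0.001], [0.002, -0.0, -1.0]]
contact_force: [0.3, 0.4, 0.2]
finger_gap: 0.0503
```

>>> arm_command:
  slide:
    - [0,0,0]
    - [0,0,0]
    - [0,0,0]
    - [0,0,0]
    - [0,0,0]
    - [0,0,0]
  twist: [0,0,0,0,0,0]
  fingers: 220
  grip_force: 15

```text
time_s: 25.38
tcp_pos: [0.5749, 0.1929, 0.1722]
ee_rot: [[0.983, 0.182, -0.001], [0.182, -0.983, -0.0], [-0.001, 0.0, -1.0]]
contact_force: [-4.0, -0.6, 6.9]
finger_gap: 0.0298
```

>>> arm_command:
  slide:
    - [0,12,-1]
    - [0,11.6,0.5]
    - [0,11.5,1.8]
    - [0,11.2,3.1]
    - [0,10.8,4.3]
    - [0,10.2,5.5]
    - [0,9.6,6.6]
    - [0,8.8,7.6]
    - [0,7.9,8.5]
    - [0,6.9,9.3]
    - [0,5.8,10]
    - [0,4.7,10.6]
  twist: [0,0,0,0,0,0,0,0,0,0,0,0]

```text
time_s: 26.88
tcp_pos: [0.596, 0.083, 0.1042]
ee_rot: [[0.983, 0.182, 0.0], [0.182, -0.983, -0.0], [-0.0, 0.0, -1.0]]
contact_force: [0.8, -1.3, 5.6]
finger_gap: 0.0295
```

>>> arm_command:
  slide:
    - [0,0,2]
    - [0,0,0]
    - [0,0,0]
  twist: [0,0,0]

```text
time_s: 27.25
tcp_pos: [0.5966, 0.083, 0.1034]
ee_rot: [[0.983, 0.182, 0.001], [0.182, -0.983, -0.001], [0.001, 0.001, -1.0]]
contact_force: [0.0, -3.4, 9.1]
finger_gap: 0.0295
```

>>> arm_command:
  slide:
    - [0,0,2]
    - [0,0,0]
    - [0,0,0]
  twist: [0,0,0]

```text
time_s: 27.62
tcp_pos: [0.5981, 0.0834, 0.103]
ee_rot: [[0.983, 0.182, 0.005], [0.182, -0.983, -0.0], [0.004, 0.001, -1.0]]
contact_force: [-1.3, -2.4, 13.8]
finger_gap: 0.0298
```

>>> arm_command:
  slide:
    - [0,0,0]
    - [0,0,0]
    - [0,0,0]
    - [0,0,-35]
    - [0,0,-35]
    - [0,0,-34]
    - [0,-47,0]
    - [0,-47,0]
    - [0,-47,0]
    - [0,0,0]
    - [0,0,0]
    - [0,0,0]
  twist: [0,0,0,0,0,0,0,0,0,-0.15,-0.15,-0.15]
  fingers: 125

```text
time_s: 29.12
tcp_pos: [0.5697, 0.2227, 0.2042]
ee_rot: [[0.803, 0.596, -0.001], [0.596, -0.803, -0.0], [-0.001, -0.0, -1.0]]
contact_force: [0.6, 0.7, -0.2]
finger_gap: 0.0469
```

>>> arm_command:
  slide:
    - [0,0,0]
    - [0,0,0]
    - [0,0,0]
    - [0,0,0]
    - [0,0,0]
    - [0,0,0]
    - [0,0,0]
    - [0,0,0]
    - [0,0,0]
    - [0,0,0]
    - [0,0,0]
    - [0,0,0]
  twist: [-0.15,-0.15,-0.15,-0.15,-0.15,-0.15,-0.15,-0.15,-0.15,-0.08,0,0]

```text
time_s: 30.62
tcp_pos: [0.57, 0.2224, 0.2046]
ee_rot: [[-0.471, 0.882, -0.001], [0.882, 0.471, -0.0], [0.0, -0.001, -1.0]]
contact_force: [-0.0, -0.2, -0.3]
finger_gap: 0.047
```

Run:
```python
from h import *
s=manip.observe();print(s['time_s'],s['tcp_pos'],s['ee_rot'][0],s['finger_gap'],s['joint_pos'][6])
R=np.array(s['ee_rot']);print(np.degrees(np.arctan2(R[1,0],R[0,0])),(R.T@(np.array([.5685,.2232,.128])-s['tcp_pos'])*1000).round(1))
snap('wrist','w6');print(proj('wrist',[.5685,.2234,.136],s))
```

```text
30.625 [0.57000711 0.22241456 0.20459797] [-4.71176243e-01  8.82038904e-01 -5.65296901e-04] 0.04698219362928728 83.58017954944623
118.11067685917796 [ 1.4 -0.9 76.6]
(np.float64(316.4845374846595), np.float64(219.66127879731974))
```

View pics/w6.png

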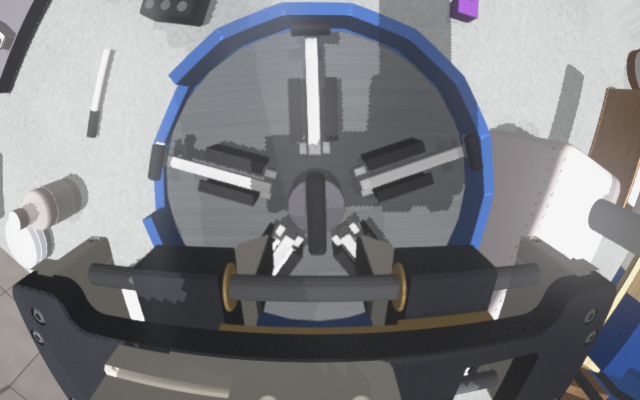

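>>> arm_command:
  slide:
    - [1,-1,35]
    - [0,0,30]
    - [0,0,11]
    - [0,0,0]
    - [0,0,0]
  twist: [0,0,0,0,0]

```text
time_s: 31.3
tcp_pos: [0.5697, 0.2234, 0.1302]
ee_rot: [[-0.472, 0.881, 0.002], [0.881, 0.472, 0.001], [-0.0, 0.002, -1.0]]
contact_force: [0.0, -0.2, -0.0]
finger_gap: 0.0468
```

>>> arm_command:
  slide:
    - [0,0,0]
    - [0,0,0]
    - [0,0,0]
    - [0,0,0]
    - [0,0,0]
    - [0,0,0]
  twist: [0,0,0,0,0,0]
  fingers: 230
  grip_force: 30

```text
time_s: 32.05
tcp_pos: [0.5687, 0.2235, 0.1291]
ee_rot: [[-0.473, 0.881, -0.0], [0.881, 0.473, 0.001], [0.001, 0.0, -1.0]]
contact_force: [-1.9, 2.1, 1.4]
finger_gap: 0.0134
```

>>> arm_command:
  slide:
    - [0,0,0]
    - [0,0,0]
    - [0,0,0]
    - [0,0,0]
    - [0,0,0]
    - [0,0,0]
    - [0,0,0]
    - [0,0,0]
    - [0,0,0]
    - [0,0,0]
    - [0,0,0]
    - [0,0,0]
  twist: [0.1,0.13,0.13,0.13,0.13,0.13,0.13,0.13,0.13,0.117,0,0]

```text
time_s: 33.55
tcp_pos: [0.5687, 0.223, 0.1291]
ee_rot: [[0.691, 0.723, -0.0], [0.723, -0.691, 0.0], [-0.0, -0.0, -1.0]]
contact_force: [-2.4, 1.0, 3.2]
finger_gap: 0.0139
```

>>> arm_command:
  slide:
    - [0,0,0]
    - [0,0,0]
    - [0,0,0]
    - [0,0,0]
    - [0,0,-40]
    - [0,0,-40]
    - [0,0,0]
    - [0,0,0]
    - [0,0,0]
    - [0,0,0]
    - [0,0,0]
    - [0,0,0]
  twist: [0,0,0,0,0,0,0.126,0.126,0.126,0.126,0.126,0]
  fingers: 115

```text
time_s: 35.05
tcp_pos: [0.5688, 0.2229, 0.2089]
ee_rot: [[0.984, 0.177, -0.0], [0.177, -0.984, -0.0], [-0.0, 0.0, -1.0]]
contact_force: [-0.8, 0.1, -0.2]
finger_gap: 0.0504
```

Run:
```python
from h import *
s=manip.observe();print(s['time_s'],s['tcp_pos'],s['ee_rot'][0],s['finger_gap'],s['joint_pos'][6])
R=np.array(s['ee_rot']);print(np.degrees(np.arctan2(R[1,0],R[0,0])),(R.T@(np.array([.5950,.0827,.103])-s['tcp_pos'])*1000).round(1))
```

```text
35.05 [0.56876809 0.22293086 0.20887505] [ 9.84300426e-01  1.76501195e-01 -5.13481800e-07] 0.05043974261711624 -13.879483479045996
10.166029937018827 [  1.1 142.6 105.9]
```

>>> arm_command:
  slide:
    - [1,47,0]
    - [0,48,0]
    - [0,48,0]
    - [0,0,40]
    - [0,0,35]
    - [0,0,22]
    - [0,0,9]
    - [0,0,0]
    - [0,0,0]
  twist: [0,0,0,0,0,0,0,0,0]

```text
time_s: 36.17
tcp_pos: [0.5957, 0.0824, 0.104]
ee_rot: [[0.984, 0.176, 0.002], [0.176, -0.984, 0.0], [0.002, -0.0, -1.0]]
contact_force: [-0.7, 0.9, 0.1]
finger_gap: 0.0505
```

>>> arm_command:
  slide:
    - [0,0,0]
    - [0,0,0]
    - [0,0,0]
    - [0,0,0]
    - [0,0,0]
    - [0,0,0]
  twist: [0,0,0,0,0,0]
  fingers: 220
  grip_force: 15

```text
time_s: 36.92
tcp_pos: [0.5952, 0.0823, 0.1033]
ee_rot: [[0.985, 0.175, 0.001], [0.175, -0.985, 0.0], [0.001, -0.0, -1.0]]
contact_force: [-0.8, 0.3, 4.3]
finger_gap: 0.0298
```

>>> arm_command:
  slide:
    - [0,-4.7,-10.6]
    - [0,-5.8,-10]
    - [0,-6.9,-9.3]
    - [0,-7.9,-8.5]
    - [0,-8.8,-7.6]
    - [0,-9.6,-6.6]
    - [0,-10.2,-5.5]
    - [0,-10.8,-4.3]
    - [0,-11.2,-3.1]
    - [0,-11.5,-1.8]
    - [0,-11.6,-0.5]
    - [0,-12.6,0.8]
  twist: [0,0,0,0,0,0,0,0,0,0,0,0]

```text
time_s: 38.42
tcp_pos: [0.5749, 0.1935, 0.1703]
ee_rot: [[0.984, 0.176, -0.0], [0.176, -0.984, 0.001], [-0.0, -0.001, -1.0]]
contact_force: [-1.1, -1.7, 1.6]
finger_gap: 0.0298
```

>>> arm_command:
  slide:
    - [0,0,0]
    - [0,0,0]
    - [0,0,0]
  twist: [0,0,0]

```text
time_s: 38.8
tcp_pos: [0.5748, 0.1941, 0.1702]
ee_rot: [[0.984, 0.176, -0.0], [0.176, -0.984, 0.002], [-0.0, -0.002, -1.0]]
contact_force: [-2.1, 0.6, 5.2]
finger_gap: 0.0297
```

>>> arm_command:
  slide:
    - [0,0,0]
    - [0,0,0]
    - [0,0,0]
    - [0,0,-30]
    - [0,0,-30]
    - [0,33,0]
    - [0,33,0]
    - [0,33,0]
    - [0,0,0]
    - [0,0,0]
  twist: [0,0,0,0,0,0,0,0,0,0]
  fingers: 115

```text
time_s: 40.05
tcp_pos: [0.5925, 0.0953, 0.2298]
ee_rot: [[0.985, 0.175, -0.0], [0.175, -0.985, 0.001], [-0.0, -0.001, -1.0]]
contact_force: [0.6, 0.5, -0.1]
finger_gap: 0.0503
```

Run:
```python
from h import *
s=manip.observe();print(s['time_s'],s['tcp_pos'],s['ee_rot'][0],s['joint_pos'][6])
im=snap('wrist','w7')
g=np.radians(-79.6);X=np.array([.5695+.131*np.cos(g),.2234+.131*np.sin(g),.075])
R=np.array(s['ee_rot']);print((R.T@(X-s['tcp_pos'])*1000).round(1))
a,b=cv2.imread('pics/w4.png'),cv2.imread('pics/w7.png')
A=a[70:235,270:370].astype(int);B=b[70:235,270:370].astype(int);print('diff to w4 near gap',abs(A-B).mean())
top=snap('top','t3');d=cv2.absdiff(cv2.imread('pics/t3.png'),cv2.imread('pics/top0.png'))[140:245,470:560];print('tray diff',d.mean())
```

```text
40.05 [0.59251818 0.09533838 0.22975473] [ 9.84548307e-01  1.75112909e-01 -3.17887687e-04] -0.5515194456813343
[  0.5   1.  154.8]
diff to w4 near gap 4.875030303030303
tray diff 5.648042328042328
```

Same scene as with the first cartridge (image nearly identical). Grasp it.

>>> arm_command:
  slide:
    - [1.5,0,40]
    - [0,0,40]
    - [0,0,40]
    - [0,0,25]
    - [0,0,10]
    - [0,0,0]
    - [0,0,0]
  twist: [0,0,0,0,0,0,0]

```text
time_s: 41.02
tcp_pos: [0.5951, 0.0955, 0.0762]
ee_rot: [[0.984, 0.176, 0.002], [0.176, -0.984, 0.001], [0.002, -0.0, -1.0]]
contact_force: [0.7, -0.4, 1.4]
finger_gap: 0.0502
```

>>> arm_command:
  slide:
    - [0,0,0]
    - [0,0,0]
    - [0,0,0]
    - [0,0,0]
    - [0,0,0]
    - [0,0,0]
  twist: [0,0,0,0,0,0]
  fingers: 225
  grip_force: 25

```text
time_s: 41.78
tcp_pos: [0.5945, 0.095, 0.0753]
ee_rot: [[0.985, 0.175, 0.001], [0.175, -0.985, 0.0], [0.001, 0.0, -1.0]]
contact_force: [-1.1, -0.0, 4.6]
finger_gap: 0.0259
```

>>> arm_command:
  slide:
    - [0,10,0]
    - [0,13,0]
    - [0,13,0]
    - [0,13,0]
    - [0,13,0]
    - [0,0,0]
    - [0,0,0]
    - [0,0,-20]
    - [0,0,-35]
    - [0,0,-35]
    - [0,0,-30]
    - [0,0,0]
  twist: [0,0,0,0,0,0,0,0,0,0,0,0]

```text
time_s: 43.28
tcp_pos: [0.6067, 0.0336, 0.1982]
ee_rot: [[0.985, 0.175, 0.005], [0.175, -0.985, 0.0], [0.005, 0.001, -1.0]]
contact_force: [0.8, -0.2, -0.8]
finger_gap: 0.0257
```

Run:
```python
from h import *
s=manip.observe();print(s['time_s'],s['tcp_pos'],s['ee_rot'][0],s['finger_gap'])
snap('top','t4');d=cv2.absdiff(cv2.imread('pics/t4.png'),cv2.imread('pics/t2.png'))[130:255,465:575];print('tray diff',d.mean(),(d.max(2)>40).sum())
R=np.array(s['ee_rot']);print((R.T@(np.array([.4785,-.3767,.195])-s['tcp_pos'])*1000).round(1))
```

```text
43.275 [0.60668754 0.03363921 0.19820059] [0.98457423 0.17488637 0.00532346] 0.025699279474270913
tray diff 3.794472727272727 325
[-198.   381.6    2.5]
```

>>> arm_command:
  slide:
    - [-15,25,0]
    - [-21,40,0]
    - [-22,42,0]
    - [-22,42,0]
    - [-22,42,0]
    - [-22,42,0]
    - [-22,42,0]
    - [-22,42,0]
    - [-20,40,0]
    - [-10,24,0]
    - [0,0,0]
    - [0,0,0]
  twist: [0,0,0,0,0,0,0,0,0,0,0.175,0.18]

```text
time_s: 44.82
tcp_pos: [0.4751, -0.3759, 0.1929]
ee_rot: [[0.983, -0.185, -0.003], [-0.185, -0.983, 0.002], [-0.004, -0.001, -1.0]]
contact_force: [0.4, 0.2, -0.8]
finger_gap: 0.0261
```

>>> arm_command:
  slide:
    - [0,0,0]
    - [0,0,0]
  twist: [0,0]

```text
time_s: 45.08
tcp_pos: [0.4763, -0.3754, 0.194]
ee_rot: [[0.985, -0.174, -0.002], [-0.174, -0.985, 0.001], [-0.002, -0.001, -1.0]]
contact_force: [0.9, 0.6, -1.2]
finger_gap: 0.0261
```

Run:
```python
from h import *
s=manip.observe();print(s['time_s'],s['tcp_pos'],s['ee_rot'][0],s['finger_gap'])
snap('wrist','w8')
R=np.array(s['ee_rot']);print((R.T@(np.array([.4765,-.378,.025])-s['tcp_pos'])*1000).round(1))
```

```text
45.075 [ 0.47628647 -0.3753792   0.1939843 ] [ 0.98468748 -0.17432102 -0.00165653] 0.02609731674074621
[  1.    2.6 169. ]
```

View pics/w8.png

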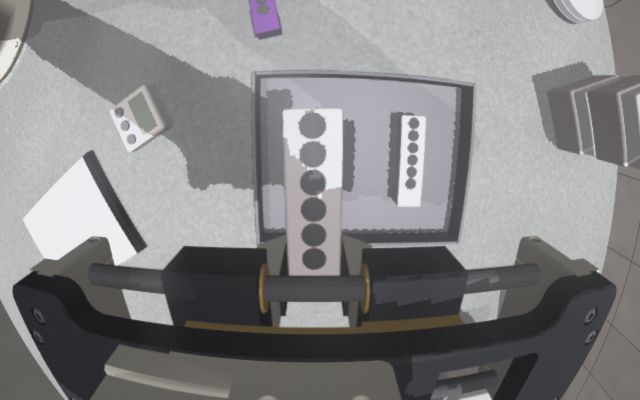

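>>> arm_command:
  slide:
    - [1,2,40]
    - [0,0,40]
    - [0,0,40]
    - [0,0,30]
    - [0,0,12]
    - [0,0,4]
    - [0,0,2]
    - [0,0,0]
    - [0,0,0]
    - [0,0,0]
  twist: [0,0,0,0,0,0,0,0,0,0]

```text
time_s: 46.38
tcp_pos: [0.4777, -0.3782, 0.0275]
ee_rot: [[0.984, -0.178, 0.001], [-0.178, -0.984, -0.0], [0.001, 0.0, -1.0]]
contact_force: [-0.8, 0.5, 0.1]
finger_gap: 0.0258
```

>>> arm_command:
  slide:
    - [0,0,1.5]
    - [0,0,1]
    - [0,0,0]
    - [0,0,0]
  twist: [0,0,0,0]

```text
time_s: 46.88
tcp_pos: [0.4774, -0.378, 0.0244]
ee_rot: [[0.984, -0.178, -0.0], [-0.178, -0.984, 0.0], [-0.0, -0.0, -1.0]]
contact_force: [-0.7, -0.5, 0.1]
finger_gap: 0.0261
```

>>> arm_command:
  slide:
    - [0,0,0]
    - [0,0,0]
    - [0,0,0]
    - [0,0,-25]
    - [0,0,-45]
    - [0,0,-45]
    - [0,0,-45]
    - [0,0,-40]
    - [0,0,-20]
  twist: [0,0,0,0,0,0,0,0,0]
  fingers: 160

```text
time_s: 48.0
tcp_pos: [0.4782, -0.3788, 0.2474]
ee_rot: [[0.984, -0.178, 0.003], [-0.178, -0.984, -0.002], [0.004, 0.002, -1.0]]
contact_force: [-0.6, 0.2, -1.2]
finger_gap: 0.0342
```

Run:
```python
from h import *
s=manip.observe();print(s['time_s'],s['tcp_pos'],s['ee_rot'][0],s['finger_gap'])
R=np.array(s['ee_rot']);print((R.T@(np.array([.5751,.1932,.250])-s['tcp_pos'])*1000).round(1))
```

```text
48.0 [ 0.47818842 -0.37882559  0.24736019] [ 0.98398702 -0.17820946  0.00330752] 0.03419258377135365
[  -6.6 -580.1   -3.5]
```

>>> arm_command:
  slide:
    - [0,-35,0]
    - [0,-50,0]
    - [-1,-57,0]
    - [-1,-57,0]
    - [-1,-57,0]
    - [-1,-57,0]
    - [-1,-57,0]
    - [-1,-57,0]
    - [0,-57,0]
    - [0,-57,0]
    - [0,-39,0]
    - [0,0,0]
  twist: [0,0,0,0,0,0,0,0,0,0,0,0]
  fingers: 115

```text
time_s: 49.5
tcp_pos: [0.574, 0.1987, 0.2441]
ee_rot: [[0.985, -0.171, -0.001], [-0.171, -0.985, 0.002], [-0.001, -0.002, -1.0]]
contact_force: [-0.3, -0.1, 1.1]
finger_gap: 0.0505
```

>>> arm_command:
  slide:
    - [0,0,0]
    - [0,0,0]
    - [0,0,0]
    - [0,0,0]
    - [0,0,0]
  twist: [-0.12,-0.12,-0.118,0,0]

```text
time_s: 50.12
tcp_pos: [0.5748, 0.1928, 0.2444]
ee_rot: [[0.985, 0.175, 0.0], [0.175, -0.985, -0.0], [-0.0, 0.0, -1.0]]
contact_force: [-0.6, -0.4, -0.6]
finger_gap: 0.0504
```

Run:
```python
from h import *
s=manip.observe();print(s['time_s'],s['tcp_pos'],s['ee_rot'][0],s['finger_gap'])
R=np.array(s['ee_rot']);print((R.T@(np.array([.5751,.1937,.170])-s['tcp_pos'])*1000).round(1))
```

```text
50.125 [0.57482217 0.19281493 0.24444199] [9.84613136e-01 1.74748311e-01 4.72149257e-07] 0.05042375998424097
[ 0.4 -0.8 74.4]
```

>>> arm_command:
  slide:
    - [0,-0.5,35]
    - [0,0,25]
    - [0,0,14]
    - [0,0,0]
    - [0,0,0]
  twist: [0,0,0,0,0]

```text
time_s: 50.75
tcp_pos: [0.5754, 0.1945, 0.1715]
ee_rot: [[0.984, 0.178, 0.002], [0.178, -0.984, 0.001], [0.002, -0.0, -1.0]]
contact_force: [0.2, 0.1, 0.4]
finger_gap: 0.0504
```

>>> arm_command:
  slide:
    - [0,0,0]
    - [0,0,0]
    - [0,0,0]
    - [0,0,0]
    - [0,0,0]
    - [0,0,0]
  twist: [0,0,0,0,0,0]
  fingers: 220
  grip_force: 15

```text
time_s: 51.5
tcp_pos: [0.5744, 0.1943, 0.171]
ee_rot: [[0.984, 0.178, -0.0], [0.178, -0.984, 0.0], [-0.0, -0.0, -1.0]]
contact_force: [-2.6, -1.3, 5.1]
finger_gap: 0.03
```

>>> arm_command:
  slide:
    - [0,12,-1]
    - [0,11.6,0.5]
    - [0,11.5,1.8]
    - [0,11.2,3.1]
    - [0,10.8,4.3]
    - [0,10.2,5.5]
    - [0,9.6,6.6]
    - [0,8.8,7.6]
    - [0,7.9,8.5]
    - [0,6.9,9.3]
    - [0,5.8,10]
    - [0,4.7,10.6]
  twist: [0,0,0,0,0,0,0,0,0,0,0,0]

```text
time_s: 53.0
tcp_pos: [0.5945, 0.0842, 0.1028]
ee_rot: [[0.984, 0.178, -0.0], [0.178, -0.984, -0.0], [-0.0, 0.0, -1.0]]
contact_force: [0.5, -1.5, 2.2]
finger_gap: 0.0296
```

>>> arm_command:
  slide:
    - [0,0,2]
    - [0,0,2]
    - [0,0,0]
    - [0,0,0]
  twist: [0,0,0,0]

```text
time_s: 53.5
tcp_pos: [0.5966, 0.0845, 0.1015]
ee_rot: [[0.984, 0.178, 0.004], [0.178, -0.984, -0.0], [0.004, 0.001, -1.0]]
contact_force: [-0.0, -3.6, 14.7]
finger_gap: 0.0297
```

>>> arm_command:
  slide:
    - [0,0,0]
    - [0,0,0]
    - [0,0,0]
    - [0,0,-35]
    - [0,0,-45]
    - [0,0,-45]
    - [0,0,-45]
    - [-10,-40,-45]
    - [-10,-45,-40]
    - [-10,-35,0]
    - [0,0,0]
    - [0,0,0]
  twist: [0,0,0,0,0,0,0,0,0,0,0,0]
  fingers: 115

```text
time_s: 55.0
tcp_pos: [0.5434, 0.1971, 0.3539]
ee_rot: [[0.984, 0.178, -0.001], [0.178, -0.984, -0.001], [-0.001, 0.001, -1.0]]
contact_force: [-0.7, -1.0, -0.1]
finger_gap: 0.0502
```

Run:
```python
from h import *
s=manip.observe();print(s['time_s'],s['tcp_pos'],s['contact_force'])
snap('wrist','w9');snap('top','t9');snap('side','s9')
w=cv2.resize(cv2.imread('pics/w9.png')[0:265,200:480],(400,379));sd=cv2.resize(cv2.imread('pics/s9.png')[90:270,230:420],(400,379))
t=cv2.resize(cv2.imread('pics/t9.png')[130:250,360:580],(400,218))
t2=cv2.resize(cv2.imread('pics/t9.png')[60:310,80:538],(400,218))
cv2.imwrite('pics/f.png',np.vstack([np.hstack([w,sd]),np.hstack([t,t2])]))
```

```text
55.0 [0.54344593 0.19705316 0.35388028] [-0.70030392 -1.02540474 -0.05502369]
```

View pics/f.png

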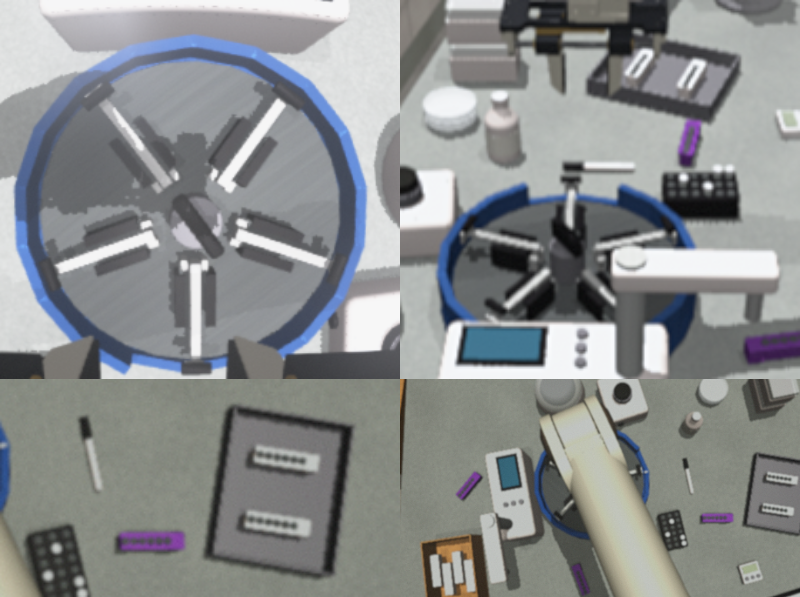

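```bash
python3 -c "
from plant import manip
print(manip.close_job())"
```

```text
the job is handed in; nothing more can be done
None
```

I took both cartridges that were in the processor (stations 2 and 3; stations 1, 4 and 5 were empty) out at the gap. They now lie flat in the tray, wells up, side by side. Each time I turned the rotor one click and lifted the bar. I slid the cartridge out about 62 mm, laid it in the tray and folded the bar down again. The job was handed in at about 55 s.

- **Processor:** the last pictures show all five stations empty and all five bars down. Station 3 is at the gap. Bars 2 and 3 each pressed back with about 14 N when I pushed them down.
- **Bench:** the marker, tube rack, wash bottle and purple strips look to be where they were. That was judged by eye, without a measured comparison.
- **Disagreement:** the top and wrist cameras differed by about 6 mm on where the carousel's centre is. A closer wrist picture settled it, and all the grips landed.

No check failed.

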